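# Hang the piston on the bench balancer

### The job

Hang the piston on the bench balancer: take the sprung hook by its black grip, pull it down, slide it along its rail so that it passes under the peak of the piston's wire bail without shoving the piston from its place, and let it up so that it lifts the piston clear of the bench, hanging freely. Leave the grease tin, which carries a similar bail, standing where it is.

Things in the scene. Friction and masses are not known exactly. Their poses are not given: they have to be found in the camera images.
- hook_grip (a point): Centre of the upright black round grip (24 mm diameter, 50 mm tall, 40 mm collar 26 mm below this point) on the balancer's hook arm, 314 mm above the bench at rest; pinch it from above. Grip and hook are one rigid piece. z is up, y runs along the rail the way the hook's open tip points, x points back to the mast, 124 mm behind the grip and 320 mm tall.
- hook_seat (a point): Middle of the hook's trough where a bail comes to rest, 124 mm straight below hook_grip, same axes. The hook is a J of 8 mm rod in the y-z plane: stem 18 mm to the -y side, open tip 21 mm to the +y side ending 20 mm above this point; underside 8 mm below it; the arm above starts 80 mm above it. At rest it is 190 mm above the bench.
- hook (a joint): How far the hook is pulled down its mast, m: 0 at the top, where its spring returns it by itself, at most 0.13. The spring pushes up with about 6 N at the top to 8 N at the bottom, damped (25 N per m/s).
- trolley (a joint): Position of the hook's trolley along the low rail, m, -0.118 to 0.11, growing along the hook's y axis; slides by hand with about 1 N of friction and stays where it is left.
- piston_bail (a point): Underside of the peak of the piston's wire bail, 120 mm above the bench, where the hook must bear. The bail is an arch of 6 mm wire, 94 mm wide, in this point's x-z plane, dropping 14 mm in the first 18 mm either side of the peak. The piston: bare metal, ring grooves, 82 mm wide, 52 mm tall, 0.2 to 0.4 kg, stands crown up (crown 68 mm below this point).
- tin_bail (a point): The same point, also 120 mm above the bench, on the narrower bail (74 mm) of the grease tin, a plain round lidded metal tin 66 mm wide, 46 mm tall. It stands beside the piston along the rail, 92 to 142 mm away, on either side. Leave it alone. The hook at its top passes 60 mm over both bails.

How it is judged:
By the outcome, as a careful person would: the job done as asked, in the order asked, and still so for the second after the job is handed in, with the robot touching nothing.
It also fails if it takes over 40 s, if anything falls off the work surface, if the arm or the gripper's body presses on something with over 40 N, if the wrist force passes 120 N, or if a joint passes its speed limit or range.

### The arm

A 6-joint arm with a two-finger parallel gripper is mounted at the origin on a cart in front of the work surface, level with it; the furniture and walls round the work are solid. World frame = base frame: x ahead of the robot, y to its left, z up, the work surface at z = 0. Lengths are in m, angles in rad, forces in N, time in s.
With the tool pointing down it reaches from about 0.35 to 0.975 m from the base axis. Payload 4.9 kg.
Tool frame: the origin (TCP) lies at the very end of the fingers, on their centre line; the grasp point (between the pads) lies 19 mm behind it; z points along the fingers, x is the direction in which the jaws open and shut, and the axes are right-handed (so a half turn about z gives the same grasp; the last joint's range is limited). The gripper opens to 85 mm and grips with 20 to 120 N. Pads are 22 mm wide; open, the fingers measure 114 mm over their backs; the gripper's body (76 mm by 85 mm) begins 54 mm behind the grasp point. The pads swing forward as they close: fully open they stand 13 mm farther back than shut.
Start: joints at [1.206, 0.053, 1.613, -0, 1.476, -0.119], TCP at [0.152, 0.606, 0.231] pointing down, gripper open.
Joint ranges: [-3.01, 3.01], [-1.01, 2.22], [0.06, 2.58], [-1.02, 4.17], [0.09, 2.62], [-3.14, 3.14]. Speed limits (rad/s): [2.57, 2.57, 3.14, 3.14, 3.14, 3.14].

### API

Orientations are given as a unit quaternion [w, x, y, z].
In Python, from plant import * gives the robot as it stands.
- The arm moves only by the shell command python3 -m inch 'ROWS'. ROWS is text: rows parted by semicolons, each of 7 numbers parted by spaces: the shift along the tool's x, y, z in m, then the turn, a rotation vector about the tool's x, y, z in rad, then the closure, from 0 (fully open) to 1 (shut). A call has 1 to 10 rows; each row shifts and turns the commanded pose from where the row before left it, along the tool's axes as they then stand; what a row does not reach is not made up. A row lasts 1/12 s, in which the tool goes at most 41.7 mm and 7.16 degrees, less where a joint would pass 70% of its speed; a pose out of reach is approached as far as the arm can. A call with a gripper value outside its range is refused whole. The fingers move at their own pace and stop on an object; the grip force is fixed at half the most. Time passes only in rows, so rows that do not move let the fingers close. It gives the time, the measured TCP pose, the force and the opening at its end, in the units of the state.
- state(): the state, without advancing time (a new reading comes with each control period).
- grab_frame(name): name is "scene" or "side" or "wrist"; returns the picture (480x640x3 uint8, blue, green, red); there is no depth.
- camera_info(name): a dict with "vertical_fov" (degrees; the focal length in pixels is half the picture's height over the tangent of half this angle, whatever the lens; pixels are square), "cx", "cy" (the principal point, pixels), "origin" and "rotation" of the camera in the world. Camera axes: x right, y down, z forward; pixel columns grow to the right and rows downward; lengths in m; the calibration is good to about 2 mm. The wrist camera is an equidistant fisheye: a pixel r from the principal point sees the ray r / f radians off the axis. A picture is of the moment at which its call begins: read the wrist's pose just before it. camera_info takes no time and is no camera call; for the wrist camera it gives the pose at the moment of the call.
- job_done(): hands the job in, once; it reports no verdict.
The state is a dict: "time": time; "joint_pos": joint angles; "joint_vel": joint speeds; "joint_efforts": joint torques, N m; "tool_pos": TCP position; "tool_rot": TCP orientation; "contact_force": force on the tool from outside, world axes, zero at the start; "ft_torque": the same for the moment, N m; "gripper_width": opening from 0.0 (shut) to 1.0 (fully open).
Only numpy, scipy, OpenCV 4.12 (cv2) and the standard library are available. Lean on these libraries where they do the work, as an engineer would, in place of code of your own. Each camera call takes 0.05 s, during which the arm holds its last target.

## Working session

There is one attempt and no reset: what is moved stays moved. The work goes in short steps, Python scripts to look and compute and a shell command to move; the robot and the scene stay as the last step left them, time stands still between calls to the robot, and variables do not carry over. Pictures are saved under pics/ and viewed, and the job is handed in when it is done.

```bash
mkdir -p pics; python3 - <<'E'
from plant import *
import cv2
s=state();print(s['time'],s['tool_pos'],s['tool_rot'],s['gripper_width'])
for n in("scene","side","wrist"):
    c=camera_info(n);print(n,c)
    cv2.imwrite(f'pics/a_{n}.png',grab_frame(n))
E
```

```text
0.0 [0.15183782 0.60561911 0.23003629] [ 5.33582617e-04  7.88449585e-01  6.15098478e-01 -9.10941775e-04] 0.9974924474106132
scene {'vertical_fov': 54.69435761794909, 'cx': 321.5975928158169, 'cy': 240.71476489574627, 'origin': array([0.19010571, 0.47773298, 0.68013923]), 'rotation': array([ 0.1411061 , -0.28061236,  0.84578365, -0.4312723 ])}
side {'vertical_fov': 45.93930574565572, 'cx': 320.88633986306115, 'cy': 236.6234887801914, 'origin': array([0.56174441, 0.62212876, 0.64088057]), 'rotation': array([ 0.02055087, -0.02050149,  0.88008251, -0.47393262])}
wrist {'vertical_fov': 65.70646984690485, 'cx': 323.787856994584, 'cy': 236.30302188903462, 'origin': array([0.07955075, 0.6245147 , 0.37280896]), 'rotation': array([0.11699001, 0.7793887 , 0.60896813, 0.08957906])}
```

View pics/a_scene.png

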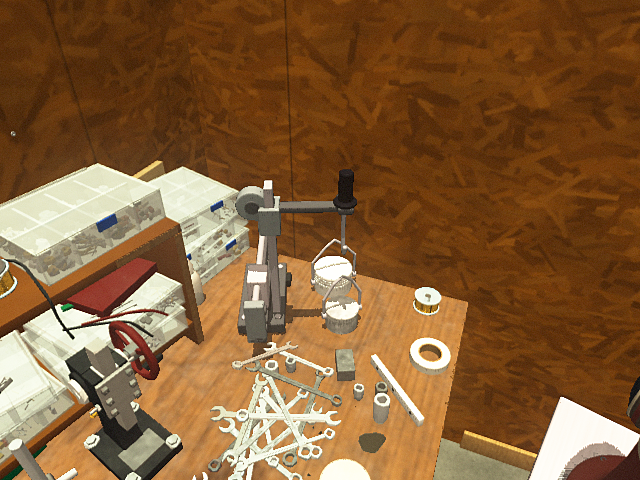

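View pics/a_side.png

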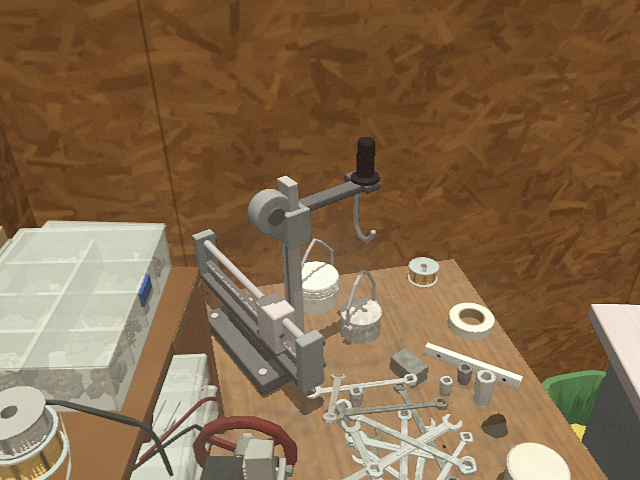

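View pics/a_wrist.png

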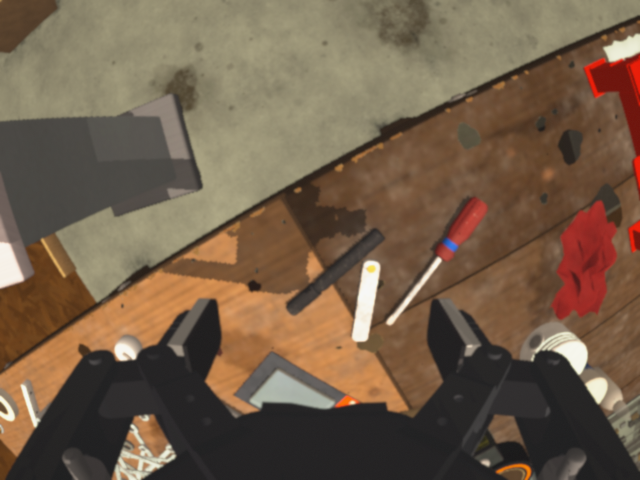

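```bash
python3 - <<'E'
import cv2
a=cv2.imread('pics/a_scene.png')[160:345,225:385];b=cv2.imread('pics/a_side.png')[125:395,190:400]
cv2.imwrite('pics/b1.png',cv2.resize(a,None,fx=3.2,fy=3.2,interpolation=cv2.INTER_CUBIC))
cv2.imwrite('pics/b2.png',cv2.resize(b,None,fx=2.2,fy=2.2,interpolation=cv2.INTER_CUBIC))
E
```

```text
(no output)
```

View pics/b1.png

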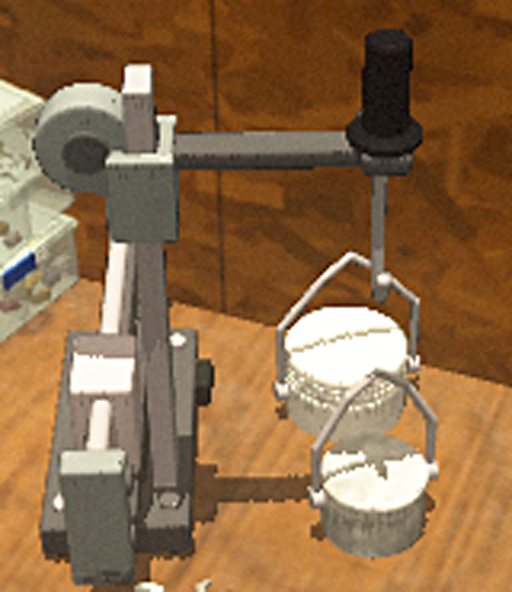

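View pics/b2.png

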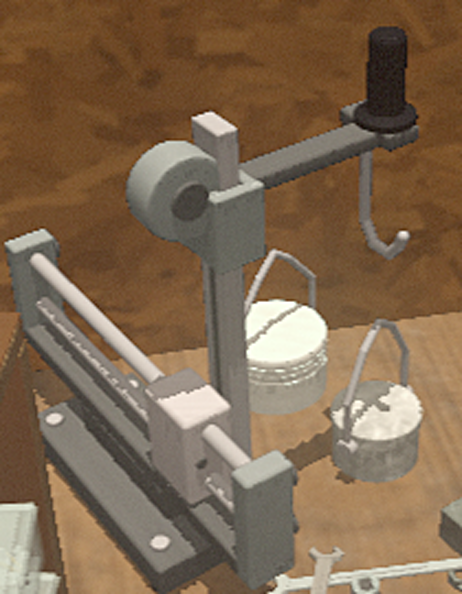

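```bash
cat > h.py <<'E'
from plant import *
import cv2, numpy as np
from scipy.spatial.transform import Rotation as R
def ray(n,u,v,c=None):
    c=c or camera_info(n); f=240/np.tan(np.radians(c['vertical_fov']/2))
    x,y=(u-c['cx']),(v-c['cy'])
    if n=='wrist':
        r=np.hypot(x,y); t=r/f; d=np.array([x/r*np.sin(t),y/r*np.sin(t),np.cos(t)])
    else: d=np.array([x/f,y/f,1.])
    q=c['rotation']; d=R.from_quat([q[1],q[2],q[3],q[0]]).apply(d)
    return np.array(c['origin']),d/np.linalg.norm(d)
def plane(n,u,v,z,c=None):
    o,d=ray(n,u,v,c); return o+d*(z-o[2])/d[2]
def tri(a,b):
    (o1,d1),(o2,d2)=ray(*a),ray(*b)
    t=np.linalg.lstsq(np.c_[d1,-d2],o2-o1,rcond=None)[0]
    p,q=o1+t[0]*d1,o2+t[1]*d2
    return (p+q)/2,np.linalg.norm(p-q)*1000
def proj(n,P):
    c=camera_info(n); f=240/np.tan(np.radians(c['vertical_fov']/2)); q=c['rotation']
    p=R.from_quat([q[1],q[2],q[3],q[0]]).inv().apply(np.array(P)-c['origin'])
    return c['cx']+f*p[0]/p[2],c['cy']+f*p[1]/p[2]
E
python3 - <<'E'
from h import *
np.set_printoptions(precision=4,suppress=True)
S=lambda x,y:("scene",225+x/3.2,160+y/3.2)
D=lambda x,y:("side",190+x/2.2,125+y/2.2)
for k,a,b in [("griptop",S(389,38),D(389,36)),("collar",S(384,136),D(385,117)),
 ("pistonpeak",S(349,257),D(273,255)),("tinpeak",S(376,375),D(380,324)),("tip",S(383,281),D(403,237)),
 ("masttopc",S(137,72),D(215,124))]:
    print(k,*tri(a,b), plane(*a,.12)[:2],plane(*b,.12)[:2])
# black masks
for n in("scene","side"):
    im=cv2.imread(f'pics/a_{n}.png'); m=(im.max(2)<60).astype(np.uint8)
    k,l,st,ce=cv2.connectedComponentsWithStats(m)
    for i in range(1,k):
        if st[i,4]>200 and st[i,1]<220: 
            print(n,st[i],ce[i]); 
            for r in range(st[i,1],st[i,1]+st[i,3],4):
                c=np.where(l[r]==i)[0]; print(r,c.min(),c.max())
E
```

```text
griptop [ 0.5455 -0.0679  0.3384] 4.0487829984591945 [ 0.7764 -0.4225] [ 0.5331 -0.5575]
collar [ 0.5462 -0.0679  0.2832] 2.1238124006814743 [ 0.6943 -0.2948] [ 0.5388 -0.3797]
pistonpeak [ 0.6253 -0.1536  0.1221] 3.0530191872662398 [ 0.6283 -0.1581] [ 0.6249 -0.154 ]
tinpeak [ 0.5456 -0.0681  0.1231] 2.1863389984817228 [ 0.5484 -0.0726] [ 0.5452 -0.0705]
tip [ 0.533  -0.052   0.2057] 2.7666516456817347 [ 0.5963 -0.15  ] [ 0.5269 -0.1818]
masttopc [0.6425 0.0097 0.3203] 6.1740211231358675 [ 0.9008 -0.2585] [ 0.6907 -0.3626]
scene [280 169  77  46 841] [339.3567 194.7015]
169 343 350
173 339 353
177 339 353
181 338 353
185 338 352
189 338 352
193 338 352
197 336 354
201 333 356
205 334 355
209 282 349
213 338 352
side [348 137  32  49 844] [365.1209 162.4313]
137 364 370
141 358 374
145 358 374
149 358 374
153 357 374
157 357 373
161 357 373
165 357 373
169 357 373
173 353 377
177 351 379
181 352 378
185 362 370
```

```bash
python3 - <<'E'
from h import *
np.set_printoptions(precision=4,suppress=True)
S=lambda x,y:("scene",225+x/3.2,160+y/3.2)
D=lambda x,y:("side",190+x/2.2,125+y/2.2)
def ang(p,q):
    d=q-p; return np.hypot(*d[:2]),np.degrees(np.arctan2(d[1],d[0]))
for z in(.01,.02,.03):
    print(z,ang(plane(*S(178,340),z),plane(*S(170,500),z)),ang(plane(*D(53,421),z),plane(*D(160,543),z)))
    for p in (S(178,340),S(170,500),S(57,500),D(53,421),D(160,543)): print(plane(*p,z))
# bails pivots
print('piston pivots'); a=plane(*S(281,388),.045);b=plane(*S(414,363),.045);print(a,b,ang(a,b))
print('piston crown centre',plane(*S(347,347),.052),plane(*D(285,330),.052))
print('tin top centre',plane(*S(374,472),.046),plane(*D(376,410),.046))
a=plane(*S(319,497),.04);b=plane(*S(433,467),.04);print('tin piv',a,b,ang(a,b))
E
```

```text
0.01 (np.float64(0.15857392335213347), np.float64(128.88843358030846)) (np.float64(0.1559059077979813), np.float64(129.54778583909504))
[ 0.7535 -0.1276  0.01  ]
[ 0.654  -0.0042  0.01  ]
[0.7106 0.0382 0.01  ]
[ 0.7911 -0.0857  0.01  ]
[0.6919 0.0345 0.01  ]
0.02 (np.float64(0.1562076401191914), np.float64(128.88843358030846)) (np.float64(0.15343466497598152), np.float64(129.54778583909504))
[ 0.7451 -0.1186  0.02  ]
[0.647 0.003 0.02 ]
[0.7029 0.0448 0.02  ]
[ 0.7875 -0.0745  0.02  ]
[0.6898 0.0438 0.02  ]
0.03 (np.float64(0.15384135688624928), np.float64(128.88843358030843)) (np.float64(0.1509634221539819), np.float64(129.54778583909504))
[ 0.7367 -0.1096  0.03  ]
[0.6401 0.0102 0.03  ]
[0.6951 0.0513 0.03  ]
[ 0.7839 -0.0633  0.03  ]
[0.6877 0.0531 0.03  ]
piston pivots
[ 0.6384 -0.0987  0.045 ] [ 0.5832 -0.1715  0.045 ] (np.float64(0.09143308522132602), np.float64(-127.19309961310104))
piston crown centre [ 0.6236 -0.1514  0.052 ] [ 0.6169 -0.1507  0.052 ]
tin top centre [ 0.5456 -0.0702  0.046 ] [ 0.5463 -0.0657  0.046 ]
tin piv [ 0.5633 -0.0381  0.04  ] [ 0.5224 -0.1007  0.04  ] (np.float64(0.0748139246850155), np.float64(-123.13363524977946))
```

```bash
python3 -m inch '0 0 -0.038 0 0 -0.1163 0;0 0 -0.038 0 0 -0.1163 0;0 0 -0.038 0 0 -0.1163 0;0 0 -0.038 0 0 -0.1163 0;0 0 -0.038 0 0 -0.1163 0;0 0 0 0 0 -0.1163 0;0 0 0 0 0 -0.1163 0;0 0 0 0 0 -0.1163 0;0 0 0 0 0 0 0'
python3 - <<'E'
from h import *
s=state();q=s['tool_rot'];M=R.from_quat([q[1],q[2],q[3],q[0]]);print(s['tool_pos'],s['joint_pos'],M.as_matrix())
print(M.inv().apply(np.array([.546,-.068,.41])-s['tool_pos']))
a=np.radians(129.2);print(M.inv().apply([np.cos(a),np.sin(a),0]))
E
```

```text
time: 0.9
tool_pos: [0.1521, 0.6062, 0.4211]
tool_rot: [0.0, 0.428, 0.904, -0.0]
contact_force: [0.0, -0.3, 0.4]
gripper_width: 1.002
[0.15206212 0.60615683 0.42107256] [ 1.20599504e+00  1.01377025e-02  1.34635554e+00 -3.26493167e-06
  1.78547348e+00 -1.05124334e+00] [[-6.33788581e-01  7.73506314e-01 -1.30472556e-04]
 [ 7.73506302e-01  6.33788512e-01 -3.50587138e-04]
 [-1.88489358e-04 -3.23119468e-04 -9.99999930e-01]]
[-0.7711358  -0.12255584  0.01125752]
[ 9.99997401e-01  2.27225818e-03 -1.89223092e-04]
```

```bash
python3 -m inch '-0.037 -0.006 0 0 0 0 0;-0.037 -0.006 0 0 0 0 0;-0.037 -0.006 0 0 0 0 0;-0.037 -0.006 0 0 0 0 0;-0.037 -0.006 0 0 0 0 0;-0.037 -0.006 0 0 0 0 0;-0.037 -0.006 0 0 0 0 0;-0.037 -0.006 0 0 0 0 0;-0.037 -0.006 0 0 0 0 0;-0.037 -0.006 0 0 0 0 0'
python3 -m inch '-0.037 -0.006 0 0 0 0 0;-0.037 -0.006 0 0 0 0 0;-0.037 -0.006 0 0 0 0 0;-0.037 -0.006 0 0 0 0 0;-0.037 -0.006 0 0 0 0 0;-0.037 -0.006 0 0 0 0 0;-0.037 -0.006 0 0 0 0 0;-0.037 -0.006 0 0 0 0 0;-0.037 -0.006 0 0 0 0 0;0 0 0 0 0 0 0'
python3 - <<'E'
from h import *
s=state();q=s['tool_rot'];M=R.from_quat([q[1],q[2],q[3],q[0]]);print(s['tool_pos'],s['joint_pos'])
print(M.inv().apply(np.array([.546,-.068,.314])-s['tool_pos']))
cv2.imwrite('pics/c_wrist.png',grab_frame('wrist'))
E
```

```text
time: 1.73
tool_pos: [0.3398, 0.2799, 0.4209]
tool_rot: [-0.0, 0.43, 0.903, -0.0]
contact_force: [0.8, 0.3, -0.1]
gripper_width: 1.001
time: 2.57
tool_pos: [0.51, -0.0154, 0.4192]
tool_rot: [-0.001, 0.433, 0.901, -0.001]
contact_force: [-0.6, 0.8, -0.5]
gripper_width: 0.998
[ 0.50995647 -0.0153528   0.41917302] [-1.74916430e-01 -2.60691270e-01  1.59691420e+00 -2.10878264e-03
  1.80783630e+00 -2.42112300e+00]
[-0.06367853 -0.00442123  0.10515572]
```

View pics/c_wrist.png

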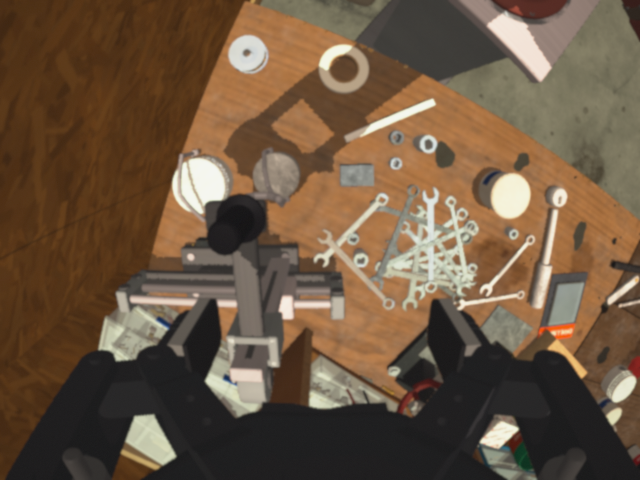

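```bash
python3 - <<'E'
import cv2
a=cv2.imread('pics/c_wrist.png')[130:270,150:320]
cv2.imwrite('pics/c1.png',cv2.resize(a,None,fx=4,fy=4,interpolation=cv2.INTER_CUBIC))
E
```

```text
(no output)
```

View pics/c1.png

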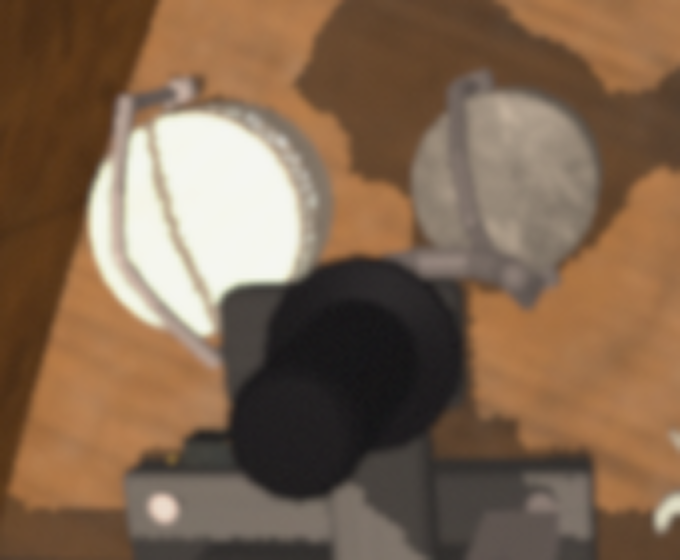

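```bash
python3 - <<'E'
from h import *
np.set_printoptions(precision=4,suppress=True)
W=lambda x,y:("wrist",150+x/4,130+y/4)
def rel(p):
    d=(p-G)[:2];a=np.radians(129.2);return d[0]*np.sin(a)-d[1]*np.cos(a), d@[np.cos(a),np.sin(a)]
G=plane(*W(300,435),.339);print('grip',G)
print('grip2 collar',plane(*W(366,352),.29))
for z in(.120,.126):
  p=plane(*W(119,248),z);print('peak',p,rel(p))
p=plane(*W(196,222),.052);print('crown',p,rel(p))
p=plane(*W(506,177),.046);print('tin',p,rel(p))
for P in (.6255,-.155,.123),(.546,-.068,.339),(.5456,-.0685,.123):
    c=camera_info('wrist');q=c['rotation'];v=R.from_quat([q[1],q[2],q[3],q[0]]).inv().apply(np.array(P)-c['origin'])
    f=240/np.tan(np.radians(c['vertical_fov']/2));t=np.arccos(v[2]/np.linalg.norm(v));h=np.hypot(v[0],v[1])
    u=c['cx']+f*t*v[0]/h,c['cy']+f*t*v[1]/h;print((u[0]-150)*4,(u[1]-130)*4)
E
```

```text
grip [ 0.5446 -0.0653  0.339 ]
grip2 collar [ 0.543  -0.0657  0.29  ]
peak [ 0.6234 -0.1539  0.12  ] (np.float64(0.005007058375825921), np.float64(-0.11850394735453576))
peak [ 0.621  -0.1526  0.126 ] (np.float64(0.004008486501510741), np.float64(-0.11603370076974695))
crown [ 0.6236 -0.1496  0.052 ] (np.float64(0.00788197619425813), np.float64(-0.11531167551628607))
tin [ 0.5427 -0.0694  0.046 ] (np.float64(-0.004067611335164163), np.float64(-0.0020640336788538393))
109.60465670639292 252.95828375349788
281.8280306557002 431.2660009243307
471.4019638874247 218.6796321620834
```

```bash
python3 -m inch '-0.031 -0.0027 0 0 0 0 0;-0.031 -0.0027 0 0 0 0 0;0 0 0 0 0 0 0;0 0 0 0 0 0 0'
python3 - <<'E'
from h import *
s=state();q=s['tool_rot'];M=R.from_quat([q[1],q[2],q[3],q[0]]);print(s['tool_pos'],M.as_matrix())
print(M.inv().apply(np.array([.545,-.0668,.298])-s['tool_pos']))
cv2.imwrite('pics/d_wrist.png',grab_frame('wrist'))
E
```

```text
time: 2.95
tool_pos: [0.5433, -0.0619, 0.4204]
tool_rot: [-0.001, 0.43, 0.903, -0.0]
contact_force: [0.4, -0.0, 0.5]
gripper_width: 1.002
[ 0.54331367 -0.06194883  0.42039778] [[-6.30367061e-01  7.76294761e-01 -1.95260308e-03]
 [ 7.76294817e-01  6.30369372e-01  9.00709073e-04]
 [ 1.93007691e-03 -9.48018322e-04 -9.99997688e-01]]
[-0.00506518 -0.0016329   0.12238983]
```

View pics/d_wrist.png

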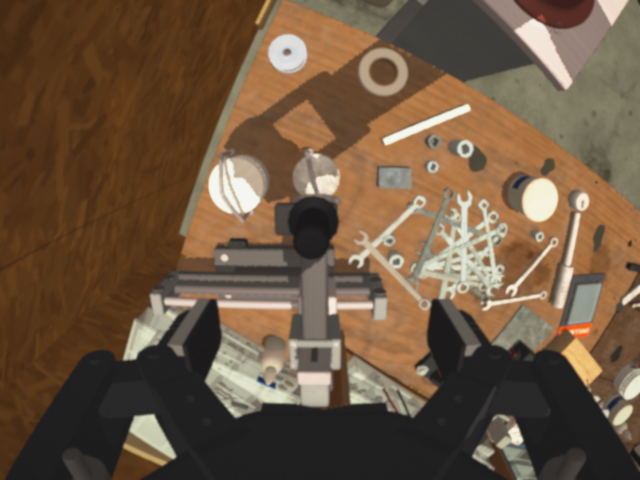

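```bash
python3 -m inch '-0.005 -0.0016 0.02 0 0 0 0;0 0 0.03 0 0 0 0;0 0 0.03 0 0 0 0;0 0 0.025 0 0 0 0;0 0 0.017 0 0 0 0;0 0 0 0 0 0 0;0 0 0 0 0 0 0'
python3 - <<'E'
from h import *
s=state();q=s['tool_rot'];M=R.from_quat([q[1],q[2],q[3],q[0]]);print(s['tool_pos'])
for n in ("wrist","side"):cv2.imwrite(f'pics/e_{n}.png',grab_frame(n))
E
```

```text
time: 3.58
tool_pos: [0.5445, -0.0655, 0.299]
tool_rot: [-0.001, 0.428, 0.904, -0.0]
contact_force: [0.2, 0.1, 0.7]
gripper_width: 0.998
[ 0.54448645 -0.06552878  0.29898011]
```

View pics/e_wrist.png

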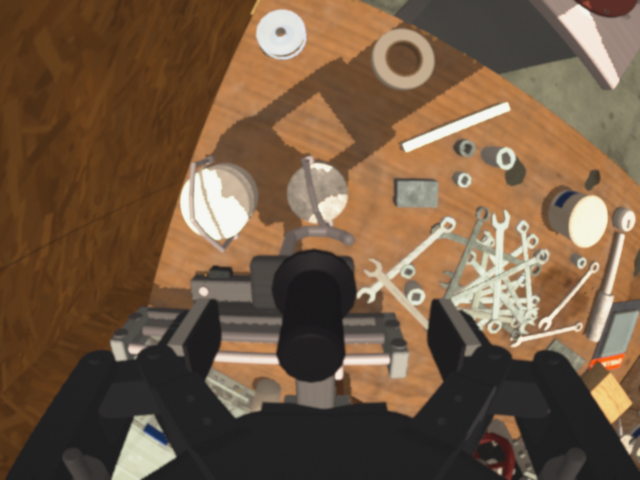

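View pics/e_side.png

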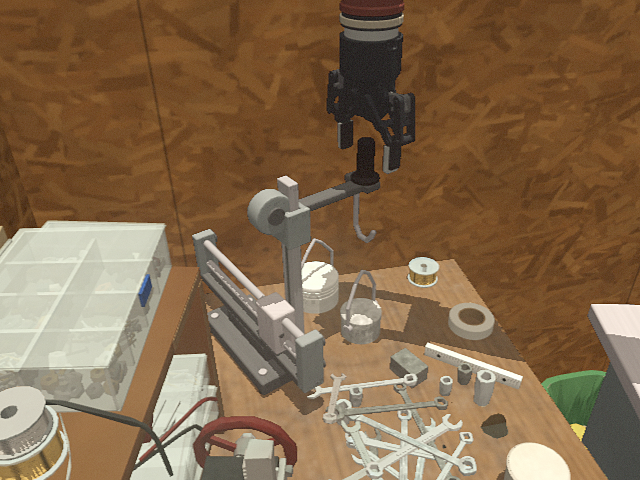

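```bash
python3 -m inch '-0.003 -0.001 0 0 0 0 0.3;0 0 0 0 0 0 0.6;0 0 0 0 0 0 1;0 0 0 0 0 0 1;0 0 0 0 0 0 1;0 0 0 0 0 0 1;0 0 0 0 0 0 1;0 0 0 0 0 0 1'
python3 - <<'E'
from h import *
for n in ("wrist","side"):cv2.imwrite(f'pics/f_{n}.png',grab_frame(n))
print(state()['tool_pos'])
E
```

```text
time: 4.35
tool_pos: [0.5465, -0.0699, 0.2998]
tool_rot: [0.0, 0.429, 0.903, 0.0]
contact_force: [-0.9, -1.1, 3.0]
gripper_width: 0.269
[ 0.54649989 -0.06987746  0.29982525]
```

View pics/f_wrist.png

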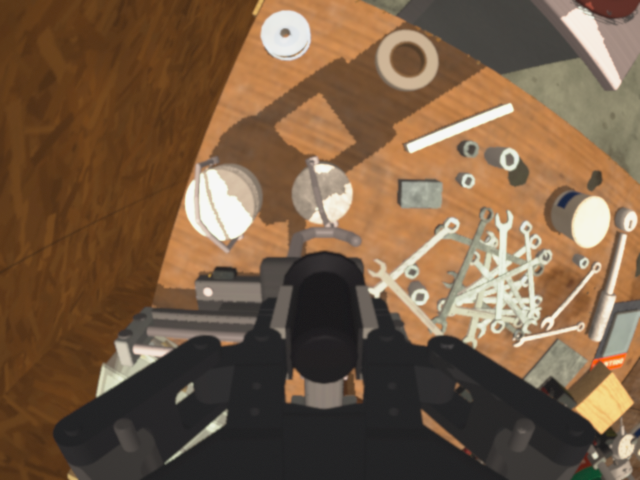

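View pics/f_side.png

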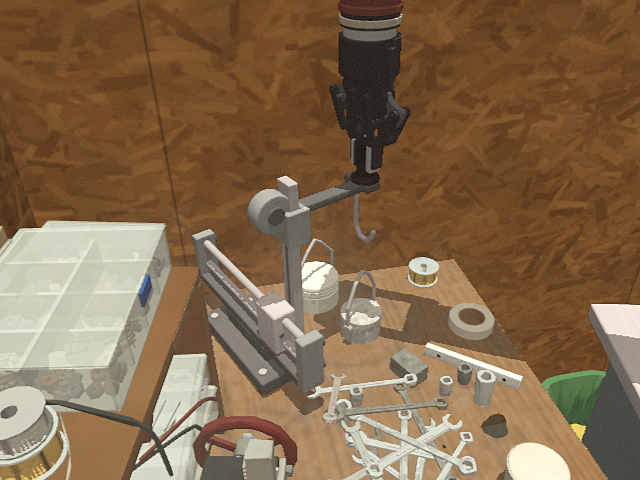

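```bash
python3 -m inch '-0.008 0 0 0 0 0 1;-0.016 0 0 0 0 0 1;-0.016 0 0 0 0 0 1;-0.016 0 0 0 0 0 1;-0.016 0 0 0 0 0 1;-0.016 0 0 0 0 0 1;-0.016 0 0 0 0 0 1;-0.016 0 0 0 0 0 1;-0.010 0 0 0 0 0 1;0 0 0 0 0 0 1'
python3 -m inch '-0.012 0 0 0 0 0 1;-0.010 0 0 0 0 0 1;0 0 0 0 0 0 1'
python3 - <<'E'
from h import *
s=state();print(s['tool_pos'],s['contact_force'])
a=np.radians(129.2);d=(s['tool_pos']-np.array([.5465,-.0699,0]))[:2];print(d@[np.cos(a),np.sin(a)],d@[np.sin(a),-np.cos(a)])
for n in ("scene","wrist","side"):cv2.imwrite(f'pics/g_{n}.png',grab_frame(n))
E
```

```text
time: 5.28
tool_pos: [0.6299, -0.1728, 0.2998]
tool_rot: [0.001, 0.429, 0.903, -0.0]
contact_force: [-1.1, -2.4, 4.3]
gripper_width: 0.265
time: 5.53
tool_pos: [0.6436, -0.1896, 0.2998]
tool_rot: [0.001, 0.429, 0.903, -0.001]
contact_force: [-2.2, -1.7, 5.8]
gripper_width: 0.27
[ 0.64357491 -0.18959968  0.29977922] [-2.15876764 -1.74238135  5.76541656]
-0.15411478831157016 -0.00042603955709910444
```

View pics/g_wrist.png

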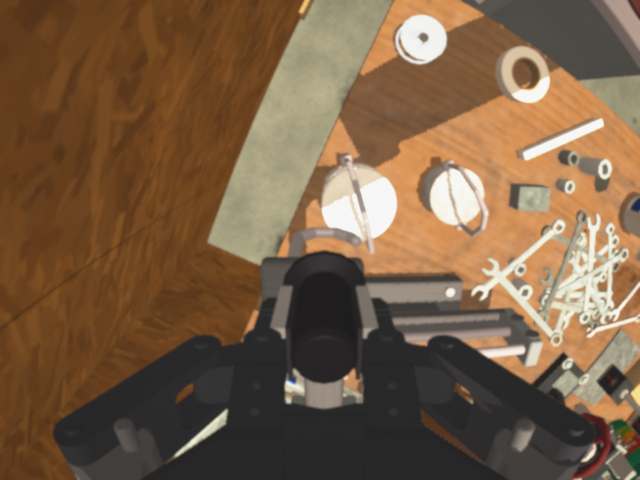

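View pics/g_side.png

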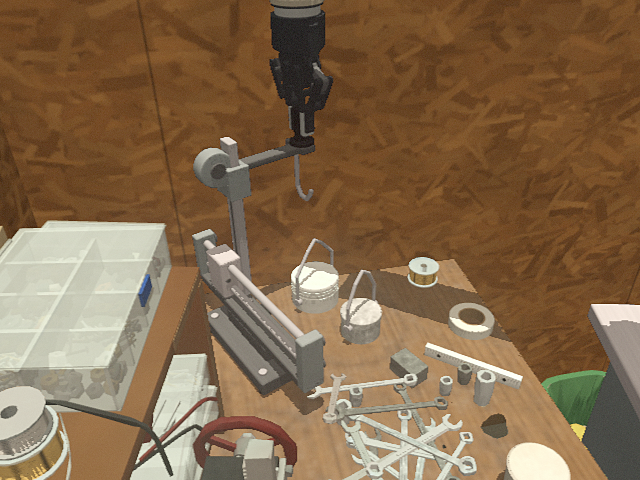

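View pics/g_scene.png

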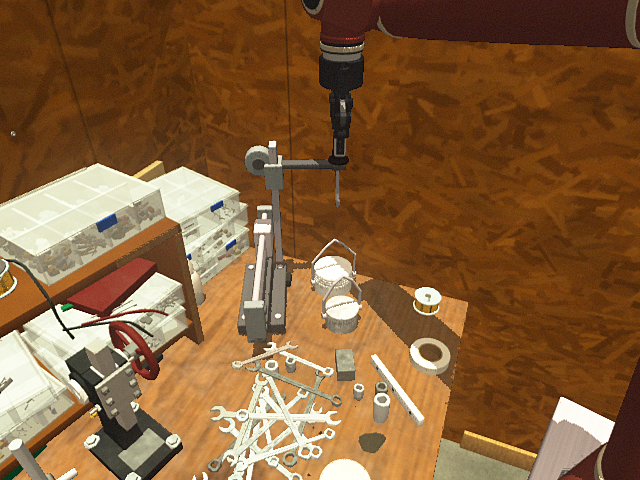

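```bash
python3 - <<'E'
import cv2
a=cv2.imread('pics/g_scene.png')[150:300,290:390];b=cv2.imread('pics/g_side.png')[130:310,270:380];c=cv2.imread('pics/g_wrist.png')[140:260,270:410]
f=lambda i,s:cv2.resize(i,None,fx=s,fy=s,interpolation=cv2.INTER_CUBIC)
cv2.imwrite('pics/g1.png',f(a,4));cv2.imwrite('pics/g2.png',f(b,3.3));cv2.imwrite('pics/g3.png',f(c,4))
E
```

```text
(no output)
```

View pics/g1.png

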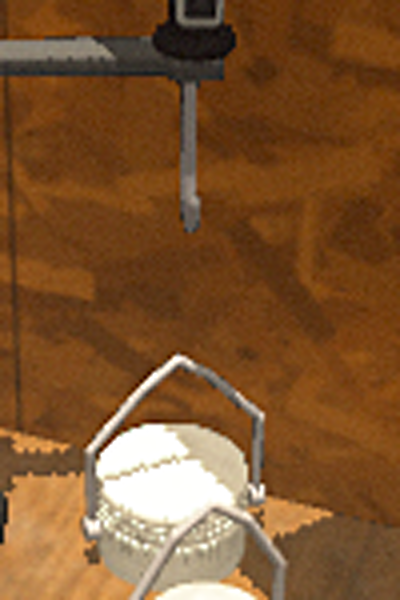

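View pics/g2.png

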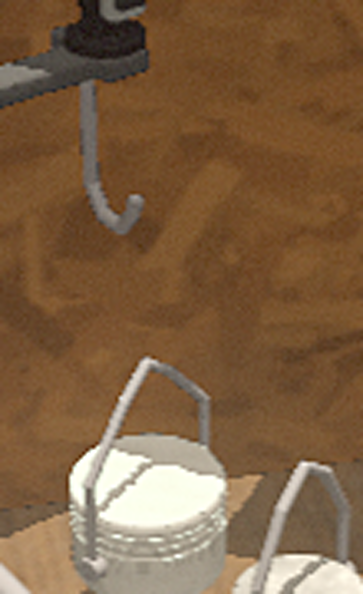

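View pics/g3.png

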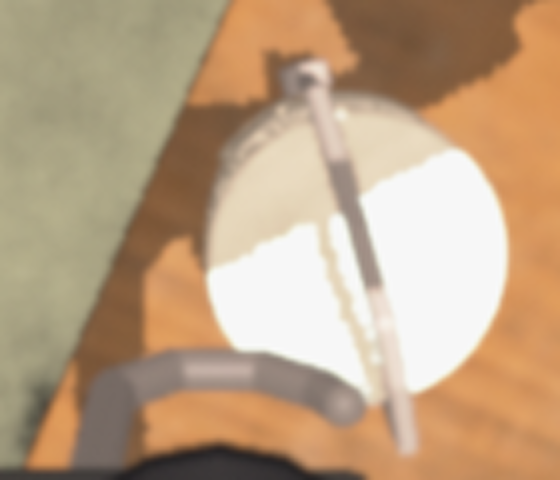

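```bash
python3 - <<'E'
from h import *
np.set_printoptions(precision=4,suppress=True)
S=lambda x,y:("scene",290+x/4,150+y/4)
D=lambda x,y:("side",270+x/3.3,130+y/3.3)
W=lambda x,y:("wrist",270+x/4,140+y/4)
T=np.array([.6436,-.1896,.3]);a=np.radians(129.2)
def rel(p): d=(p-T)[:2];return d@[np.sin(a),-np.cos(a)],d@[np.cos(a),np.sin(a)]
for k,A,B in [("peak",S(180,361),D(148,363)),("tip",S(191,203),D(136,202))]:
    p,e=tri(A,B);print(k,p,e,rel(p))
for z in(.120,.126): print([rel(plane(*W(x,y),z)) for x,y in((352,212),(370,275),(340,170))])
print('tip W',rel(plane(*W(345,405),.208)))
for z in (.045,): print(plane(*W(305,78),z),'pivot', rel(plane(*W(305,78),z)))
E
```

```text
peak [ 0.624  -0.1551  0.1223] 2.2291915182432804 (np.float64(0.006584099964753184), np.float64(0.03908517476809664))
tip [ 0.6288 -0.1683  0.2075] 3.4002495379778637 (np.float64(0.002032316402955614), np.float64(0.025844112700034554))
[(np.float64(-0.01628394893864173), np.float64(0.03147445178616149)), (np.float64(-0.0020453867679293782), np.float64(0.035821426354641424)), (np.float64(-0.025643605741943114), np.float64(0.028646565870452917))]
[(np.float64(-0.01736282811951552), np.float64(0.030923894644894045)), (np.float64(-0.003389181304223599), np.float64(0.03518999164308242)), (np.float64(-0.02654834396820846), np.float64(0.028148622918277497))]
tip W (np.float64(0.0003470249044190168), np.float64(0.02302891060366604))
[ 0.5973 -0.1949  0.045 ] pivot (np.float64(-0.03924288446682159), np.float64(0.025108192747666357))
```

```bash
python3 -m inch '-0.004 0 0 0 0 0 1;0 0 0 0 0 0 1;0 0 0.006 0 0 0 1;0 0 0.012 0 0 0 1;0 0 0.012 0 0 0 1;0 0 0.012 0 0 0 1;0 0 0.008 0 0 0 1;0 0 0 0 0 0 1'
python3 - <<'E'
from h import *
s=state();print(s['tool_pos'],s['contact_force'])
for n in ("side",):cv2.imwrite(f'pics/h_{n}.png',grab_frame(n))
E
```

```text
time: 6.35
tool_pos: [0.6449, -0.1913, 0.2484]
tool_rot: [-0.0, 0.429, 0.903, -0.0]
contact_force: [-2.7, -2.7, 6.5]
gripper_width: 0.265
[ 0.64490754 -0.19127281  0.24837923] [-2.71313519 -2.69609401  6.5388435 ]
```

View pics/h_side.png

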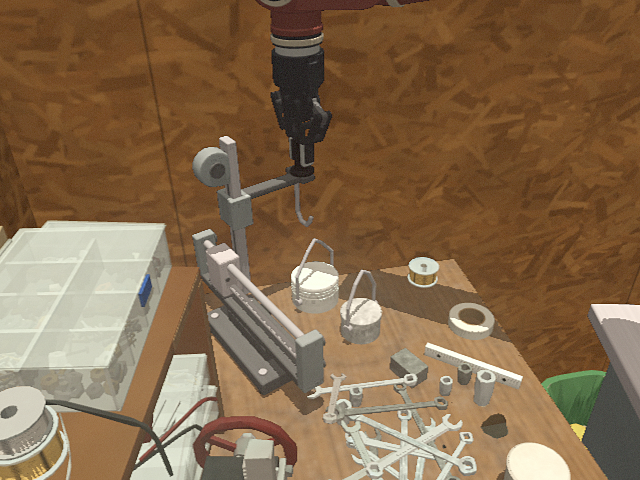

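```bash
python3 -m inch '0 0 0.01 0 0 0 1;0 0 0.01 0 0 0 1;0 0 0.01 0 0 0 1;0 0 0.01 0 0 0 1;0 0 0.01 0 0 0 1;0 0 0.009 0 0 0 1;0 0 0 0 0 0 1;0 0 0 0 0 0 1'
python3 - <<'E'
from h import *
s=state();print(s['tool_pos'],s['contact_force'])
for n in ("scene","wrist","side"):cv2.imwrite(f'pics/i_{n}.png',grab_frame(n))
a=cv2.imread('pics/i_scene.png')[150:330,290:390];b=cv2.imread('pics/i_side.png')[160:320,230:380];c=cv2.imread('pics/i_wrist.png')[130:270,250:410]
f=lambda i,s:cv2.resize(i,None,fx=s,fy=s,interpolation=cv2.INTER_CUBIC)
cv2.imwrite('pics/i1.png',f(a,3));cv2.imwrite('pics/i2.png',f(b,4));cv2.imwrite('pics/i3.png',f(c,4))
E
```

```text
time: 7.07
tool_pos: [0.6451, -0.1914, 0.1908]
tool_rot: [0.0, 0.429, 0.903, -0.001]
contact_force: [-4.0, -2.2, 7.8]
gripper_width: 0.269
[ 0.645058   -0.19139383  0.19075731] [-3.95173895 -2.21523956  7.76361283]
```

View pics/i1.png

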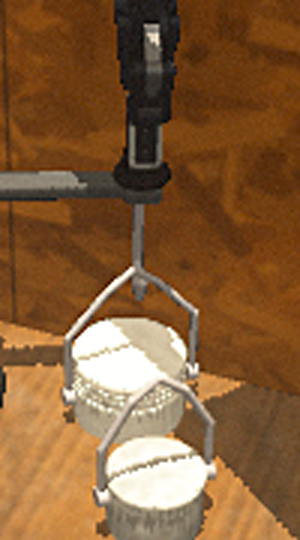

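View pics/i2.png

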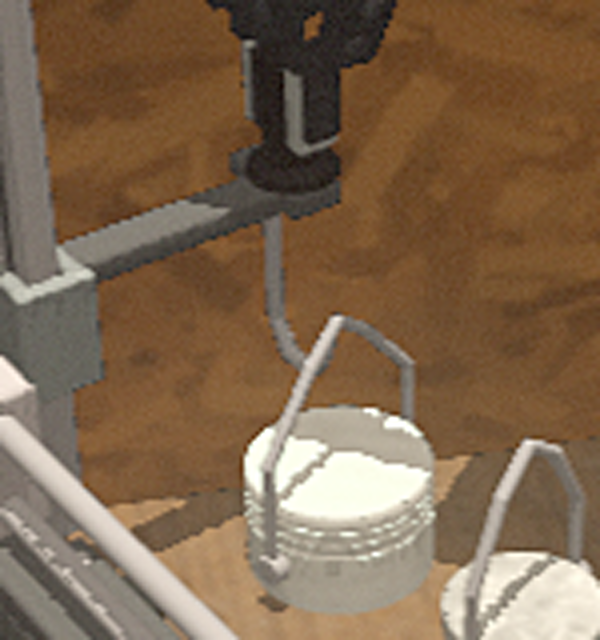

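View pics/i3.png

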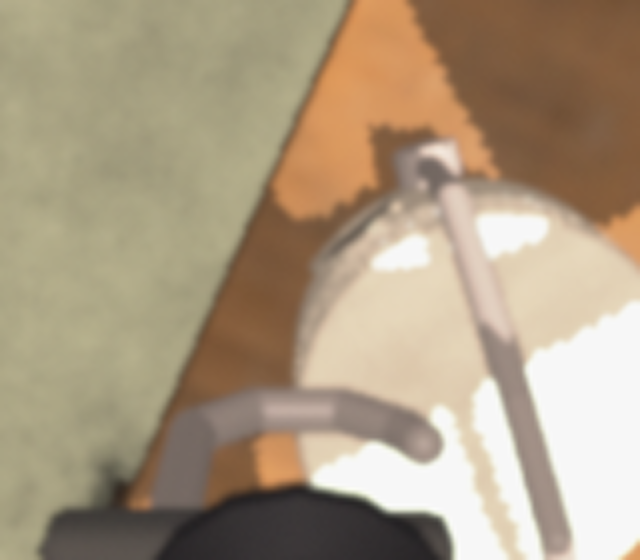

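```bash
python3 -m inch '0.005 0 0 0 0 0 1;0.005 0 0 0 0 0 1;0.005 0 0 0 0 0 1;0.005 0 0 0 0 0 1;0 0 0 0 0 0 1'
python3 - <<'E'
from h import *
s=state();print(s['tool_pos'],s['contact_force'])
cv2.imwrite('pics/j_wrist.png',grab_frame('wrist'))
b=grab_frame('side')
cv2.imwrite('pics/j2.png',cv2.resize(b[160:320,230:380],None,fx=4,fy=4,interpolation=cv2.INTER_CUBIC))
E
```

```text
time: 7.63
tool_pos: [0.6322, -0.1756, 0.1916]
tool_rot: [0.0, 0.429, 0.903, -0.001]
contact_force: [-4.3, -2.2, 7.6]
gripper_width: 0.267
[ 0.63224685 -0.17557962  0.19163144] [-4.29754531 -2.17560386  7.6145779 ]
```

View pics/j_wrist.png

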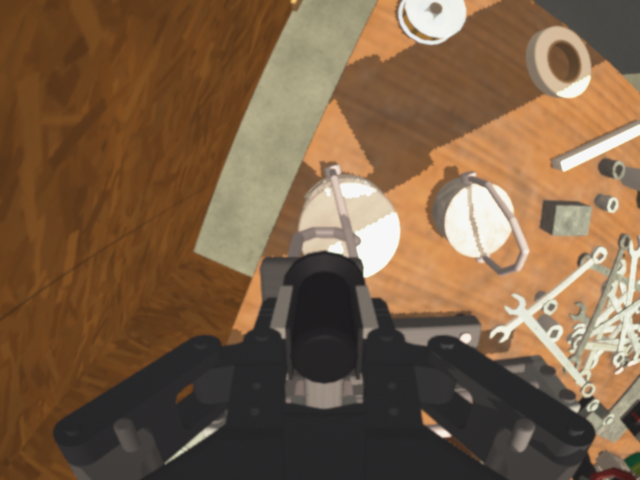

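View pics/j2.png

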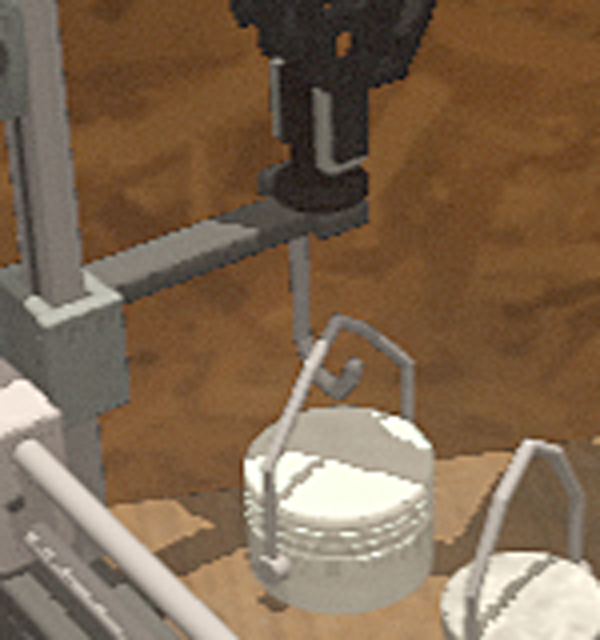

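```bash
python3 -m inch '0.005 0 0 0 0 0 1;0.005 0 0 0 0 0 1;0.005 0 0 0 0 0 1;0.003 0 0 0 0 0 1;0 0 0 0 0 0 1'
python3 - <<'E'
from h import *
s=state();print(s['tool_pos'],s['contact_force'])
f=lambda i:cv2.resize(i,None,fx=4,fy=4,interpolation=cv2.INTER_CUBIC)
cv2.imwrite('pics/k3.png',f(grab_frame('wrist')[150:290,250:410]))
cv2.imwrite('pics/k2.png',f(grab_frame('side')[170:320,250:400]))
cv2.imwrite('pics/k1.png',f(grab_frame('scene')[190:320,290:390]))
E
```

```text
time: 8.15
tool_pos: [0.621, -0.1617, 0.1917]
tool_rot: [0.001, 0.429, 0.903, -0.001]
contact_force: [-4.5, -2.2, 7.6]
gripper_width: 0.263
[ 0.62101996 -0.16171853  0.19167054] [-4.53195496 -2.17090556  7.57629307]
```

View pics/k3.png

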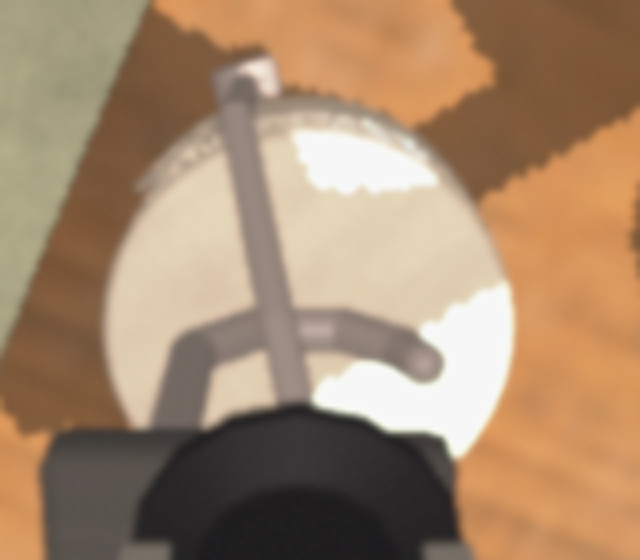

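View pics/k2.png

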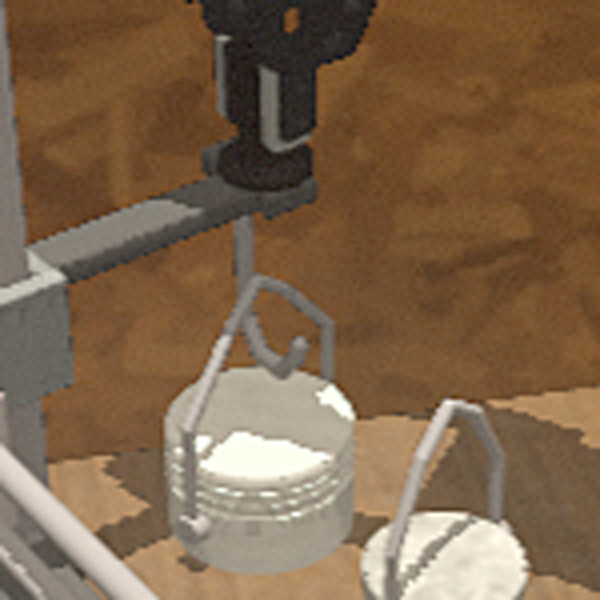

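View pics/k1.png

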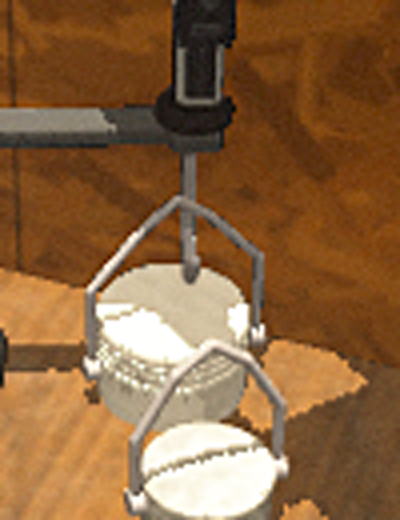

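```bash
python3 -m inch '0 0 -0.006 0 0 0 1;0 0 -0.006 0 0 0 1;0 0 -0.006 0 0 0 1;0 0 -0.006 0 0 0 1;0 0 -0.006 0 0 0 1;0 0 -0.005 0 0 0 1;0 0 -0.003 0 0 0 1;0 0 -0.003 0 0 0 1;0 0 -0.003 0 0 0 1;0 0 0 0 0 0 1'
python3 -m inch '0 0 -0.003 0 0 0 1;0 0 -0.003 0 0 0 1;0 0 -0.004 0 0 0 1;0 0 -0.004 0 0 0 1;0 0 -0.004 0 0 0 1;0 0 0 0 0 0 1;0 0 0 0 0 0 1'
python3 - <<'E'
from h import *
s=state();print(s['tool_pos'],s['contact_force'])
f=lambda i:cv2.resize(i,None,fx=4,fy=4,interpolation=cv2.INTER_CUBIC)
cv2.imwrite('pics/l2.png',f(grab_frame('side')[150:300,250:400]))
cv2.imwrite('pics/l1.png',f(grab_frame('scene')[170:320,290:390]))
E
```

```text
time: 9.13
tool_pos: [0.6209, -0.1616, 0.2347]
tool_rot: [-0.0, 0.429, 0.903, -0.0]
contact_force: [-4.1, -3.4, 3.6]
gripper_width: 0.262
time: 9.72
tool_pos: [0.6208, -0.1614, 0.253]
tool_rot: [-0.0, 0.429, 0.903, -0.0]
contact_force: [-5.2, -3.7, 2.9]
gripper_width: 0.265
[ 0.6208089  -0.16142424  0.25303102] [-5.23830674 -3.68029948  2.90886181]
```

View pics/l2.png

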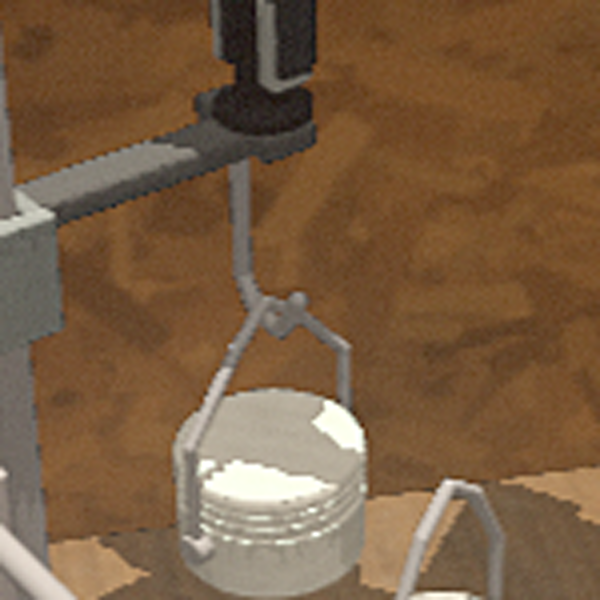

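View pics/l1.png

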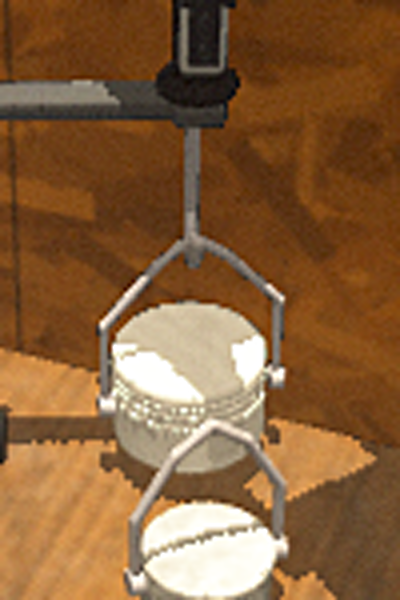

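Piston is hooked and lifted, with the peak in the trough. I'll raise it to the top and release gently.

```bash
python3 -m inch '0 0 -0.005 0 0 0 1;0 0 -0.006 0 0 0 1;0 0 -0.006 0 0 0 1;0 0 -0.006 0 0 0 1;0 0 -0.006 0 0 0 1;0 0 -0.006 0 0 0 1;0 0 -0.005 0 0 0 1;0 0 -0.004 0 0 0 1;0 0 -0.002 0 0 0 1;0 0 0 0 0 0 1'
python3 -m inch '0 0 0 0 0 0 1;0 0 0 0 0 0 1;0 0 0 0 0 0 1;0 0 0 0 0 0 1'
python3 - <<'E'
from h import *
s=state();print(s['tool_pos'],s['contact_force'])
cv2.imwrite('pics/m2.png',grab_frame('side'))
E
```

```text
time: 10.65
tool_pos: [0.6207, -0.1613, 0.2997]
tool_rot: [-0.0, 0.429, 0.903, -0.0]
contact_force: [-5.4, -3.1, 1.2]
gripper_width: 0.262
time: 10.98
tool_pos: [0.6207, -0.1613, 0.2991]
tool_rot: [-0.0, 0.429, 0.903, -0.0]
contact_force: [-5.4, -3.1, 2.0]
gripper_width: 0.26
[ 0.62068689 -0.16127362  0.29908549] [-5.36729141 -3.14315732  1.99045997]
```

View pics/m2.png

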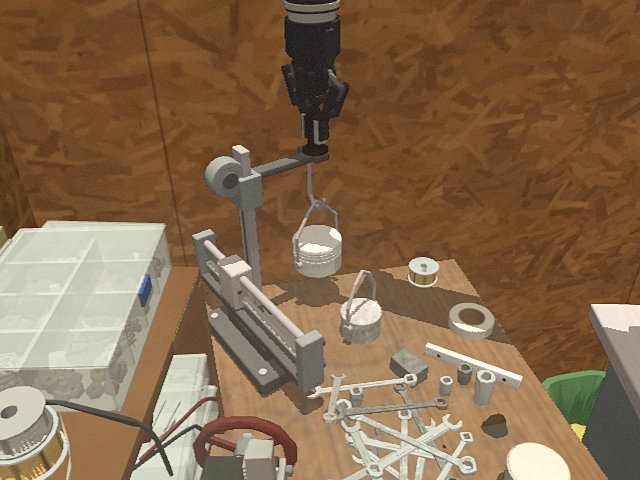

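```bash
python3 -m inch '0 0 0 0 0 0 0.7;0 0 0 0 0 0 0.6;0 0 0 0 0 0 0.5;0 0 0 0 0 0 0.3;0 0 0 0 0 0 0;0 0 0 0 0 0 0;0 0 0 0 0 0 0;0 0 0 0 0 0 0'
python3 -m inch '0 0 -0.015 0 0 0 0;0 0 -0.03 0 0 0 0;0 0 -0.03 0 0 0 0;0 0 -0.03 0 0 0 0;0 0 -0.03 0 0 0 0;0 0 0 0 0 0 0;0 0 0 0 0 0 0;0 0 0 0 0 0 0;0 0 0 0 0 0 0;0 0 0 0 0 0 0'
python3 -m inch '0 0 0 0 0 0 0;0 0 0 0 0 0 0;0 0 0 0 0 0 0;0 0 0 0 0 0 0;0 0 0 0 0 0 0;0 0 0 0 0 0 0;0 0 0 0 0 0 0;0 0 0 0 0 0 0'
python3 - <<'E'
from h import *
cv2.imwrite('pics/n2.png',grab_frame('side'));cv2.imwrite('pics/n1.png',grab_frame('scene'))
E
```

```text
time: 11.7
tool_pos: [0.621, -0.1611, 0.2983]
tool_rot: [0.0, 0.429, 0.903, 0.0]
contact_force: [-0.4, -0.2, -0.4]
gripper_width: 0.999
time: 12.53
tool_pos: [0.6206, -0.161, 0.4312]
tool_rot: [-0.002, 0.429, 0.903, -0.0]
contact_force: [0.4, 0.2, 0.2]
gripper_width: 1.001
time: 13.2
tool_pos: [0.621, -0.1612, 0.4334]
tool_rot: [0.0, 0.429, 0.903, -0.0]
contact_force: [0.1, 0.3, 0.4]
gripper_width: 1.001
```

View pics/n2.png

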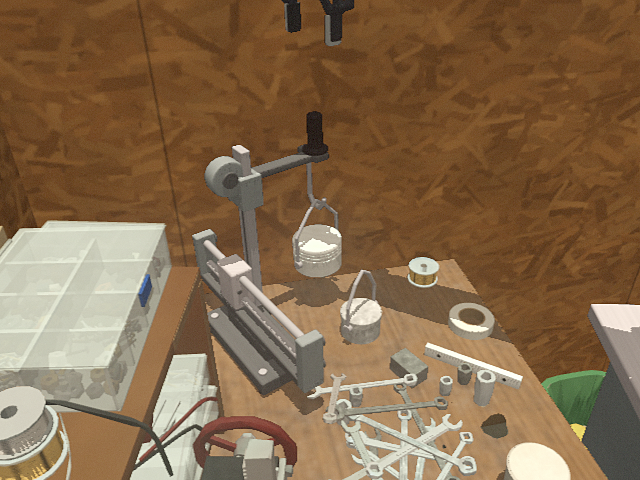

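View pics/n1.png

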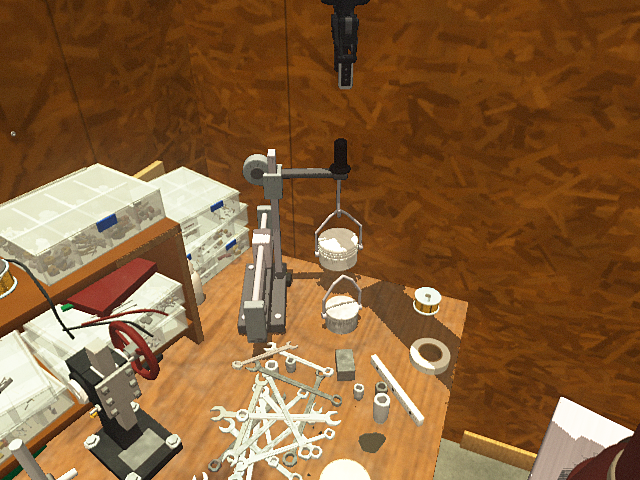

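```bash
python3 -m inch '0 0 0 0 0 0 0;0 0 0 0 0 0 0;0 0 0 0 0 0 0;0 0 0 0 0 0 0;0 0 0 0 0 0 0;0 0 0 0 0 0 0;0 0 0 0 0 0 0;0 0 0 0 0 0 0;0 0 0 0 0 0 0;0 0 0 0 0 0 0'
python3 - <<'E'
from h import *
a=cv2.imread('pics/n2.png');b=grab_frame('side');print(np.argwhere(cv2.absdiff(a,b).max(2)>40).shape)
a0=cv2.imread('pics/a_side.png')[290:345,342:385];print('tin diff',(cv2.absdiff(a0,b[290:345,342:385]).max(2)>60).sum())
cv2.imwrite('pics/o.png',b[140:340,230:400].repeat(3,0).repeat(3,1))
job_done()
E
```

```text
time: 14.13
tool_pos: [0.621, -0.1612, 0.4333]
tool_rot: [-0.0, 0.429, 0.903, -0.0]
contact_force: [-0.2, -0.2, 0.8]
gripper_width: 0.999
(5, 2)
tin diff 292
the job is handed in; nothing more can be done
```

View pics/o.png

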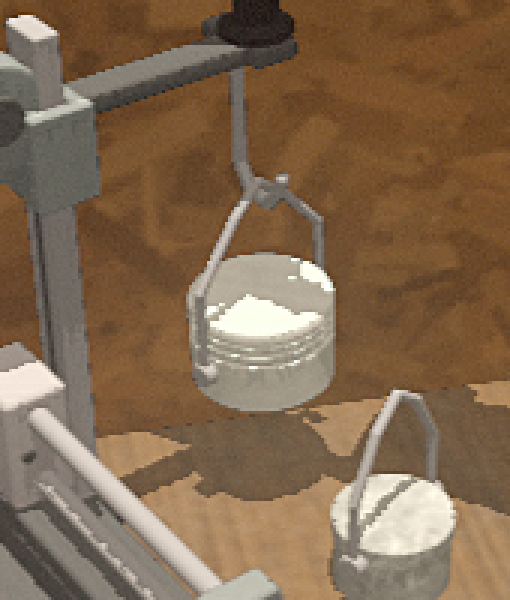

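The piston is hanging freely on the balancer hook, and I handed the job in at about 14 s. I gripped the hook and slid it over and past the piston at its top height. Then I pulled it down about 0.11 m, slid it back about 38 mm under the bail's peak, raised it to its top and let go.

- **Piston:** the last picture shows the bail in the hook's trough and the piston well clear of the bench. It was practically still: only 5 pixels changed over the last second. I saw no shift of the piston while the hook passed under the bail.
- **Robot:** the gripper is open and about 0.13 m above its grasp height, with contact force near zero. Force readings between moves stayed around 10 N or less.
- **Tin:** it stands at the same place in the pictures. The before/after pixel check gave 292 changed pixels there. I put those down to shadows and light on its lid, but that check does not prove it never moved.
- **Small disagreements:** the camera views differed by 2–4 mm in places. The last 4 mm of the slide past the piston only came out as about 2 mm. Both were within the clearances.

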